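Shelve two slides by length, show the third with its label end up

TASK

Three look-alike slide frames of different length lie on the counter. First lay the short one and the middle-sized one flat into the holder row with black end brackets that matches each one's length (either way round) and let go of them; then pick up the longest one, find its frosted label end by the small notch in one corner, and hold it in the air about a hand's width above the middle of the light pad, label side up, with the notched end tilted upward by about 45 degrees. Finish while still holding it there, still, and leave the other things on the counter where they are.

Things in the scene. Friction and masses are not known exactly. Their poses are not given: they have to be found in the camera images.
- short_slide: the shortest of three: white slide frame, 60 x 30 x 8 mm, about 30 g, flat on the counter, label side up; glass window in the middle, two equal solid ends; one corner has a 11 x 11 mm square notch: that end is the frosted label end. Long edges straight (grip across the 30 mm). Origin: centre of underside; x along the length to the notched end, y to the notch's side, z up from the label side
- middle_slide: the middle-sized of three: white slide frame, 80 x 30 x 8 mm, about 30 g, flat on the counter, label side up; glass window in the middle, two equal solid ends; one corner has a 11 x 11 mm square notch: that end is the frosted label end. Long edges straight (grip across the 30 mm). Origin: centre of underside; x along the length to the notched end, y to the notch's side, z up from the label side
- long_slide: the longest of three: white slide frame, 100 x 30 x 8 mm, about 30 g, flat on the counter, label side up; glass window in the middle, two equal solid ends; one corner has a 11 x 11 mm square notch: that end is the frosted label end. Long edges straight (grip across the 30 mm). Origin: centre of underside; x along the length to the notched end, y to the notch's side, z up from the label side
- short_row_floor (a point): fixed holder, white base 120 x 60 x 8 mm, black brackets 7 mm high, 4 mm thick round both row ends; clear space 68 x 38 mm: the 60 mm slide lies flat in it with 4 mm play all round. Bracket legs reach 10 mm along the slide; the middle of the long sides is open for fingers. This point: row centre on the base's top, 8 mm above the counter; x along the row, z up
- middle_row_floor (a point): fixed holder, white base 120 x 60 x 8 mm, black brackets 7 mm high, 4 mm thick round both row ends; clear space 88 x 38 mm: the 80 mm slide lies flat in it with 4 mm play all round. Bracket legs reach 10 mm along the slide; the middle of the long sides is open for fingers. This point: row centre on the base's top, 8 mm above the counter; x along the row, z up
- light_pad: flat grey light pad with a white top, 110 x 110 x 12 mm, fixed to the counter; origin: centre of its underside
- tape_roll: roll of cream tape lying flat, 55 mm across, 18 mm high; bystander; origin: centre of underside
- petri_dish: round covered culture dish, 93 mm across, 16 mm high; bystander; origin: centre of underside
- timer: small white bench timer, 60 x 64 x 23 mm; bystander; origin: centre of underside
- forceps: steel forceps lying on the counter, 127 mm long; bystander; origin: centre of underside
- specimen_cup: white lidded cup, 49 mm across, 55 mm high; bystander; origin: centre of underside
Mind the look-alikes: they are no part of the job. What is shaped like the short_slide but purple is not meant.

How it is judged:
By the outcome, as a careful person would: the job done as asked, in the order asked, and still so for the second after the job is handed in, while the arm keeps its last pose, push and grip.
It also fails if it takes over 67 s, if anything falls off the work surface, if the arm or the gripper's body presses on something with over 40 N, if the wrist force passes 120 N, or if a joint passes its speed limit or range.

ROBOT

A 6-joint arm with a two-finger parallel gripper is mounted at the origin on a cart in front of the work surface, level with it; the furniture and walls round the work are solid. World frame = base frame: x ahead of the robot, y to its left, z up, the work surface at z = 0. Lengths are in m, angles in rad, forces in N, time in s.
With the tool pointing down it reaches from about 0.375 to 0.75 m from the base axis. Payload 9 kg.
Tool frame: the origin (TCP) lies on the centre line of the jaws, within the pads' length; the fingertips stand robot.tip_reach ahead of it and the grasp point (between the pads) lies 5 mm behind it (robot.tip_reach is the distance from the TCP to the fingertips, in m); z points along the fingers, x is the direction in which the jaws open and shut, and the axes are right-handed (so a half turn about z gives the same grasp; the last joint's range is limited). The gripper opens to 85 mm and grips with 20 to 120 N. Pads are 22 mm wide; open, the fingers measure 114 mm over their backs; the gripper's body (76 mm by 85 mm) begins 54 mm behind the grasp point. The pads swing forward as they close: fully open they stand 13 mm farther back than shut.
Start: joints at [0.974, 0.104, 0.097, 1.564, 0, 1.353], TCP at [0.222, 0.557, 0.245] pointing down, gripper open.
Joint ranges: [-2.99, 2.99], [-0.84, 1.86], [-1.1, 1.16], [-1.84, 2.11], [-1.51, 1.56], [-3.14, 3.14]. Speed limits (rad/s): [2.22, 2.22, 2.57, 3.14, 3.14, 3.14].

INTERFACE

Orientations are given as [roll, pitch, yaw] about the fixed x, y, z axes, in that order (R = Rz(yaw) Ry(pitch) Rx(roll)).
In Python, from workcell import robot gives the robot as it stands. The module is installed in compiled form; this text tells all that it offers.
- The arm moves only by the tool jog_arm, never from a script. Its argument "rows" is a list of rows, each an object of numbers: "x", "y", "z": the shift along the world's x, y, z normalised to -1 to 1, where 1 is 0.05 m; "yaw": the turn about the world's z normalised to -1 to 1, where 1 is 10 degrees. A call has 1 to 8 rows; each row shifts and turns the pose as measured when the row begins; what a row does not reach is not made up. A row lasts 1/8 s, in which the tool goes at most 62.5 mm and 10.7 degrees, less where a joint would pass 70% of its speed; a pose out of reach is approached as far as the arm can. A call with a number of a shift or a turn outside -1 to 1 is refused whole. A call with a gripper value outside its range is refused whole. "hand" is the closure, from 0 (fully open) to 1 (shut), set as the call begins (left out, the last holds). The fingers move at their own pace and stop on an object; "grip_force" is the grip in N (left out, the last holds). Time passes only in rows, so rows that do not move let the fingers close. It gives the time, the measured TCP pose, the force and the opening at its end, in the units of the state.
- robot.get_state(): the state, without advancing time (a new reading comes with each control period).
- robot.read_camera(name): name is "scene" or "top" or "wrist"; returns the picture (384x512x3 uint8, blue, green, red); there is no depth.
- robot.camera_params(name): a dict with "mtx" (3x3 intrinsics, pixels), "xyz" and "orientation" of the camera in the world; the wrist camera has in their place "T_tool_cam" (4x4, takes a point from camera to tool coordinates, whose origin is the TCP and whose axes are the tool frame's). Camera axes: x right, y up, looking along -z (the intrinsics and any distortion apply to the point x, -y, -z); pixel columns grow to the right and rows downward; lengths in m; the calibration is good to about 2 mm. A picture is of the moment at which its call begins: read the wrist's pose just before it. camera_params takes no time and is no camera call.
- robot.finish_job(): hands the job in, once; it reports no verdict.
The state is a dict: "time_s": time; "q": joint angles; "dq": joint speeds; "tau": joint torques, N m; "position": TCP position; "orientation": TCP orientation; "force": force on the tool from outside, world axes, zero at the start; "ft_torque": the same for the moment, N m; "opening": finger opening in m.
Only numpy, scipy, OpenCV 4.12 (cv2) and the standard library are available. Lean on these libraries where they do the work, as an engineer would, in place of code of your own. Each camera call takes 0.05 s, during which the arm holds its last target. There are 200 camera calls.

## Working session

There is one attempt and no reset: what is moved stays moved. The work goes in short steps, Python scripts to look and compute and a tool call to move; the robot and the scene stay as the last step left them, time stands still between calls to the robot, and variables do not carry over. Pictures are saved under pics/ and viewed, about 8 in all and at most 12, crops included, and the job is handed in when it is done.

Besides the shell and the picture viewer there is one more tool, called after "Emit:" as name(argument=value, ...), one argument or row to a line, values as JSON. jog_arm: Moves the arm, as the interface text tells. Its arguments: {"type":"object","properties":{"rows":{"type":"array","items":{"type":"object","properties":{"x":{"type":"number"},"y":{"type":"number"},"z":{"type":"number"},"yaw":{"type":"number"}}}},"hand":{"type":"number"},"grip_force":{"type":"number"}},"required":["rows"]}

```bash
mkdir -p pics
cat > h.py <<'E'
import numpy as np, cv2
from scipy.spatial.transform import Rotation as R
from workcell import robot
def cam(n, st=None):
    p=robot.camera_params(n); K=np.array(p["mtx"])
    if n=="wrist":
        st=st or robot.get_state(); T=np.eye(4); T[:3,:3]=R.from_euler('xyz',st["orientation"]).as_matrix(); T[:3,3]=st["position"]
        T=T@np.array(p["T_tool_cam"]); return K,T[:3,:3],T[:3,3],p
    o=np.array(p["orientation"]); M=R.from_euler('xyz',o).as_matrix() if o.shape==(3,) else o
    return K,M,np.array(p["xyz"]),p
def px2w(c,u,v,z):
    K,M,t,_=c; d=M@(np.linalg.inv(K)@[u,v,1]*[1,-1,-1]); s=(z-t[2])/d[2]; return t+s*d
def w2px(c,P):
    K,M,t,_=c; q=M.T@(np.array(P)-t)*[1,-1,-1]; q=K@q; return q[:2]/q[2]
E
python3 - <<'E'
from h import *
print(robot.tip_reach, robot.get_state())
for n in("top","scene","wrist"): print(n,robot.camera_params(n))
im=robot.read_camera("top"); cv2.imwrite("pics/top0.png",im); cv2.imwrite("pics/top1.png",cv2.resize(im,(800,600),interpolation=cv2.INTER_CUBIC))
cv2.imwrite("pics/sc0.png",robot.read_camera("scene"))
E
```

```text
0.014 {'time_s': 0.0, 'q': array([9.74293996e-01, 1.04689242e-01, 9.64278616e-02, 1.56389530e+00,
       3.19195109e-05, 1.35309170e+00]), 'dq': array([ 1.75186250e-03, -1.43141637e-03,  4.80263379e-04,  3.52110014e-04,
       -4.62688632e-05, -1.35143799e-03]), 'tau': array([-1.68204319e-04, -5.56931841e+01,  5.03647292e+01,  1.70074072e-02,
       -4.28618659e-04, -2.45156770e-06]), 'position': array([0.22167981, 0.55719606, 0.24450541]), 'orientation': array([-3.14126767e+00,  1.32134588e-03,  1.19199881e+00]), 'force': array([-0.82585284,  0.89078093, -0.03381963]), 'ft_torque': array([ 0.02991746,  0.02008428, -0.01648339]), 'opening': 0.08529275622728849}
top {'mtx': array([[378.27009514,   0.        , 256.78276804],
       [  0.        , 378.27009514, 191.18439444],
       [  0.        ,   0.        ,   1.        ]]), 'xyz': array([ 0.47687109, -0.05621058,  1.18632118]), 'orientation': array([ 0.07008451, -0.00383018, -1.58618507])}
scene {'mtx': array([[389.89321938,   0.        , 260.0595742 ],
       [  0.        , 389.89321938, 195.43943703],
       [  0.        ,   0.        ,   1.        ]]), 'xyz': array([-0.00409681, -0.94967493,  0.82988201]), 'orientation': array([ 0.95043784, -0.00892871, -0.55736916])}
wrist {'mtx': array([[267.21333321,   0.        , 257.26314885],
       [  0.        , 267.21333321, 191.76882553],
       [  0.        ,   0.        ,   1.        ]]), 'T_tool_cam': array([[ 9.99999614e-01, -6.62563613e-04, -5.76805269e-04,
        -6.24245262e-04],
       [-7.90365863e-04, -9.65187812e-01, -2.61556615e-01,
        -6.64141084e-02],
       [-3.83427519e-04,  2.61556970e-01, -9.65187963e-01,
        -1.28119875e-01],
       [ 0.00000000e+00,  0.00000000e+00,  0.00000000e+00,
         1.00000000e+00]])}
```

View pics/top1.png

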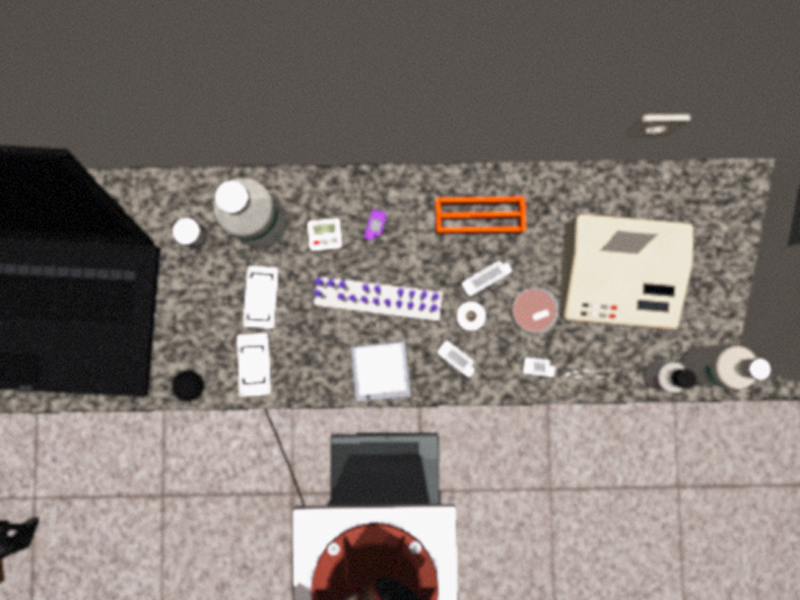

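View pics/sc0.png

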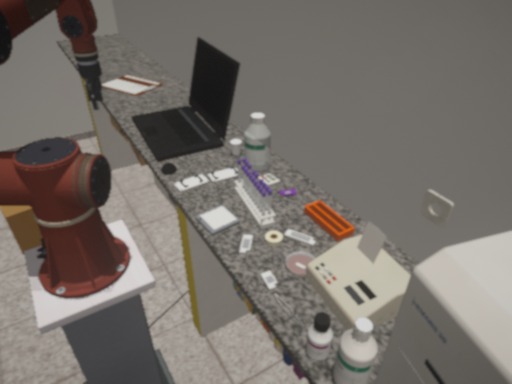

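Run:
```python
from h import *
im=cv2.imread("pics/top0.png")
a=cv2.resize(im[165:255,150:182],None,fx=6,fy=6,interpolation=cv2.INTER_CUBIC)
b=cv2.resize(im[160:250,275:365],None,fx=6,fy=6,interpolation=cv2.INTER_CUBIC)
cv2.imwrite("pics/c1.png",np.hstack([a,b]))
c=cam("top")
for n,u,v,z in [("long",487,277,.008),("mid",457,359,.008),("short",539,367,.008),("holdA",262,296,.008),("holdB",254,364,.008),("pad",380,370,.012),("tape",471,316,.018),("petri",535,311,.016),("rackL",316,290,.03),("rackR",440,305,.03),("edge",380,408,0)]:
    print(n,np.round(px2w(c,u/1.5625,v/1.5625,z),3))
```

```text
long [ 0.601 -0.235  0.008]
mid [ 0.438 -0.171  0.008]
short [ 0.42  -0.333  0.008]
holdA [0.569 0.216 0.008]
holdB [0.434 0.232 0.008]
pad [ 0.419 -0.018  0.012]
tape [ 0.522 -0.199  0.018]
petri [ 0.531 -0.327  0.016]
rackL [0.578 0.105 0.03 ]
rackR [ 0.544 -0.138  0.03 ]
edge [ 0.343 -0.017  0.   ]
```

View pics/c1.png

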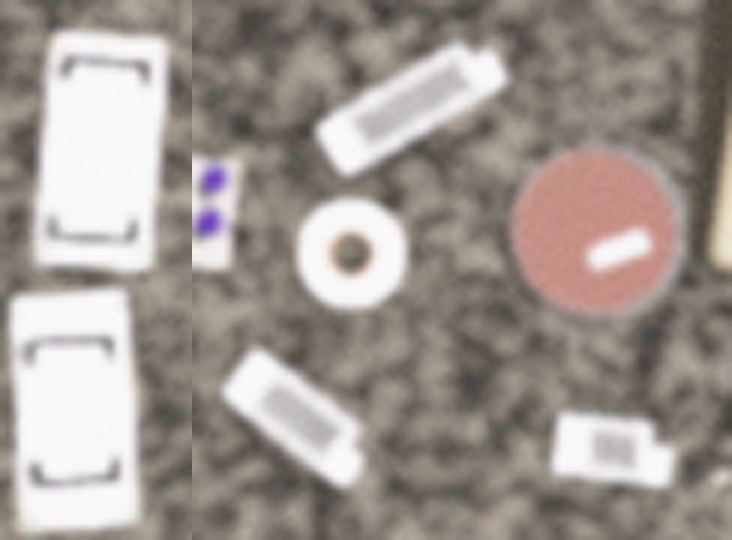

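Emit:
jog_arm(
  rows=[
    {"x":0.5,"y":-0.84},
    {"x":0.5,"y":-0.84},
    {"x":0.5,"y":-0.84},
    {"x":0.5,"y":-0.84},
    {"x":0.5,"y":-0.84},
    {"x":0.5,"y":-0.84},
    {"x":0.5,"y":-0.84},
    {"x":0.8,"y":-0.5},
  ],
)

```text
invalid input
```

Run:
```python
from h import *
st=robot.get_state(); print(st["position"],st["orientation"],st["time_s"])
cv2.imwrite("pics/w1.png",robot.read_camera("wrist"))
c=cam("top")
f=lambda x,y:(275+(x-192)/6-.4,160+y/6-.4)
g=lambda x,y:(150+x/6-.4,165+y/6-.4)
def s(n,p,q,l0,l1,z,m):
    C=px2w(c,*m((p[0]+q[0])/2,(p[1]+q[1])/2),z); L=px2w(c,*m(*l1),z)-px2w(c,*m(*l0),z)
    print(n,np.round(C,4),"dir deg",np.degrees(np.arctan2(L[1],L[0])).round(1),"len",np.linalg.norm(L).round(4))
s("long",(318,128),(508,78),(346,174),(508,78),.008,f)
s("mid",(258,348),(348,488),(222,388),(348,488),.008,f)
s("short",(560,414),(672,485),(553,474),(672,485),.008,f)
s("holdM",(62,62),(136,242),(91,241),(106,64),.013,g)
s("holdS",(27,342),(118,480),(75,482),(70,340),.013,g)
```

```text
[0.22171615 0.55722787 0.24460887] [-3.14135412e+00  1.14902286e-03  1.19195296e+00] 0.1
long [ 0.6022 -0.2339  0.008 ] dir deg -60.3 len 0.0989
mid [ 0.4394 -0.1728  0.008 ] dir deg -129.3 len 0.0827
short [ 0.4207 -0.3342  0.008 ] dir deg -96.1 len 0.0617
holdM [0.5673 0.2197 0.013 ] dir deg -4.8 len 0.0921
holdS [0.4341 0.2331 0.013 ] dir deg 2.1 len 0.0727
```

View pics/w1.png

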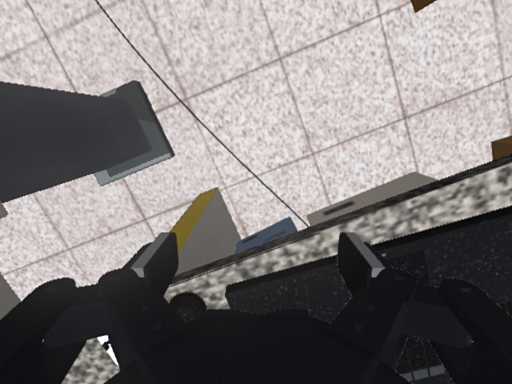

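Emit:
jog_arm(
  rows=[
    {"x":0.5,"y":-0.84,"z":0,"yaw":0},
    {"x":0.5,"y":-0.84,"z":0,"yaw":0},
    {"x":0.5,"y":-0.84,"z":0,"yaw":0},
    {"x":0.5,"y":-0.84,"z":0,"yaw":0},
    {"x":0.5,"y":-0.84,"z":0,"yaw":0},
    {"x":0.5,"y":-0.84,"z":0,"yaw":0.5},
    {"x":0.5,"y":-0.84,"z":0,"yaw":0.5},
    {"x":0.8,"y":-0.5,"z":0,"yaw":0.5},
  ],
  hand=0.4,
  grip_force=40,
)

```text
time_s: 1.15
position: [0.4387, 0.2292, 0.2424]
orientation: [-3.141, 0.003, 1.467]
force: [0.6, 1.3, 0.1]
opening: 0.0515
```

Run:
```python
from h import *
st=robot.get_state(); c=cam("wrist",st)
im=robot.read_camera("wrist"); cv2.imwrite("pics/w2.png",im)
np.save("w2.npy",np.r_[st["position"],st["orientation"]])
for P in [(.567,.22,.013),(.434,.233,.013)]: print(w2px(c,P))
cv2.imwrite("pics/w2b.png",cv2.resize(im,(800,600),interpolation=cv2.INTER_CUBIC))
```

```text
[260.65560994 255.82840723]
[260.42033844 166.58798656]
```

View pics/w2b.png

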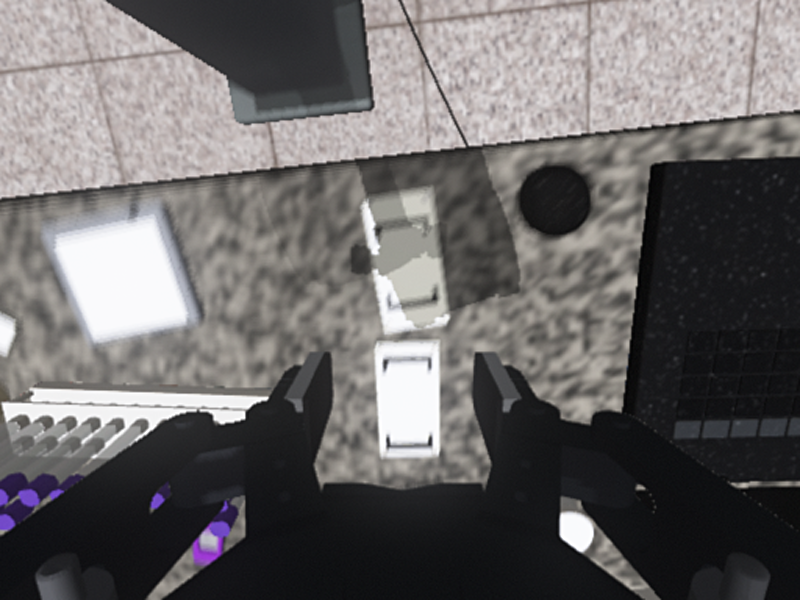

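Emit:
jog_arm(
  rows=[
    {"x":0,"y":-0.98,"z":0,"yaw":-0.9},
    {"x":0,"y":-0.98,"z":0,"yaw":-0.9},
    {"x":0,"y":-0.98,"z":0,"yaw":-0.9},
    {"x":0,"y":-0.98,"z":0,"yaw":-0.9},
    {"x":0,"y":-0.98,"z":0,"yaw":-0.9},
    {"x":0,"y":-0.98,"z":0,"yaw":-0.9},
    {"x":0,"y":-0.98,"z":0,"yaw":-0.9},
    {"x":0,"y":-0.98,"z":0,"yaw":-0.9},
  ],
)

```text
time_s: 2.2
position: [0.4416, -0.1758, 0.2399]
orientation: [3.141, 0.004, 0.175]
force: [1.2, 0.2, 0.7]
opening: 0.0516
```

Emit:
jog_arm(
  rows=[
    {"x":0,"y":-0.9,"z":-0.3,"yaw":-0.9},
    {"x":0,"y":-0.9,"z":-0.3,"yaw":-0.9},
    {"x":0,"y":-0.9,"z":-0.5,"yaw":0},
    {"x":0,"y":-0.5,"z":-0.8,"yaw":0},
  ],
)

```text
time_s: 2.7
position: [0.4417, -0.3442, 0.1449]
orientation: [3.138, -0.001, -0.156]
force: [0.4, 0.0, -0.5]
opening: 0.0513
```

```bash
cat >> h.py <<'E'
def wlook(name,box=None,s=1.5625):
    st=robot.get_state(); c=cam("wrist",st); im=robot.read_camera("wrist"); np.save(name+".npy",np.r_[st["position"],st["orientation"]])
    print("pose",np.round(st["position"],4),"yaw deg",np.degrees(st["orientation"][2]).round(2),"t",st["time_s"])
    cv2.imwrite(f"pics/{name}.png",im)
    if box: im=im[box[1]:box[3],box[0]:box[2]]
    cv2.imwrite(f"pics/{name}v.png",cv2.resize(im,None,fx=s,fy=s,interpolation=cv2.INTER_CUBIC)); return c,im
def wcam(name):
    p=np.load(name+".npy"); return cam("wrist",{"position":p[:3],"orientation":p[3:]})
E
python3 - <<'E'
from h import *
c=wcam("w2")
for n,pts in dict(M=[(385,360),(430,360),(387,448),(432,448)],S=[(375,228),(428,222),(388,308),(439,304)],pad=[(52,240),(160,208),(94,343),(193,312)]).items():
    P=np.array([px2w(c,u/1.5625,v/1.5625,.013) for u,v in pts]); print(n,P.mean(0).round(4),P[:,:2].round(3).tolist())
c,im=wlook("w3")
print(w2px(c,(.4207,-.3342,.008))*1.5625)
E
```

```text
M [0.5739 0.2204 0.013 ] [[0.525, 0.203], [0.53, 0.245], [0.618, 0.195], [0.623, 0.239]]
S [0.4404 0.2328 0.013 ] [[0.405, 0.209], [0.404, 0.254], [0.476, 0.212], [0.477, 0.257]]
pad [ 0.4248 -0.0148  0.013 ] [[0.386, -0.068], [0.37, 0.031], [0.482, -0.06], [0.462, 0.037]]
pose [ 0.4417 -0.3442  0.1449] yaw deg -8.93 t 2.7
[368.11961469 279.80137949]
```

View pics/w3v.png

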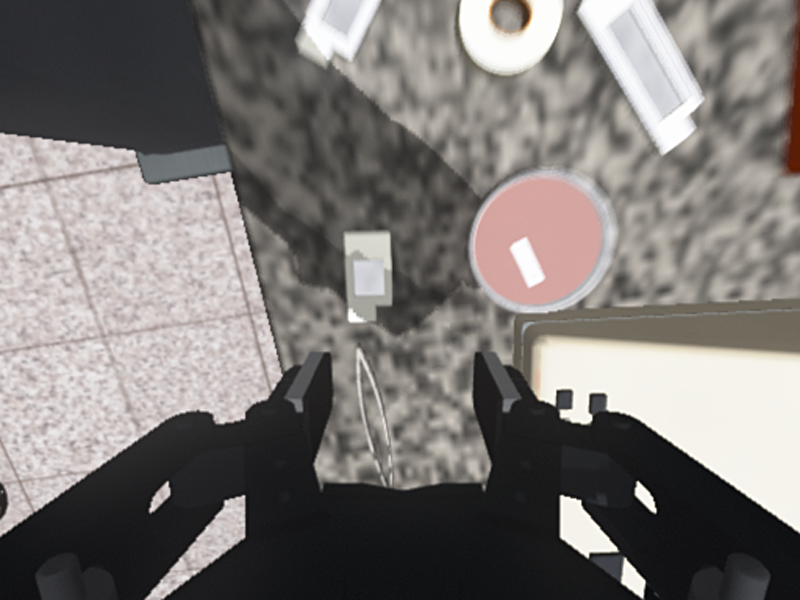

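```bash
cat > seg.py <<'E'
from h import *
def slide(c,im,P,L,hw=60):
    """white slide near world P; LxW rect by brightness/low saturation inside local window; returns centre,dir,len,width"""
    u,v=w2px(c,P); x0,y0=int(u)-hw,int(v)-hw; x0=max(x0,0); y0=max(y0,0)
    a=im[y0:y0+2*hw,x0:x0+2*hw]
    g=cv2.cvtColor(a,cv2.COLOR_BGR2GRAY); th,m=cv2.threshold(cv2.GaussianBlur(g,(3,3),0),0,255,cv2.THRESH_OTSU)
    return m,(x0,y0),th
E
python3 - <<'E'
from h import *
c=wcam("w3"); s=1.5625
pts=np.array([px2w(c,u/s,v/s,.008) for u,v in [(345,232),(391,231),(392,305),(348,321)]])
C=(pts[1]+pts[3])/2; L=pts[3]-pts[0]; print(C,np.degrees(np.arctan2(L[1],L[0])),np.linalg.norm(L),np.linalg.norm(pts[1]-pts[0]))
L=pts[2]-pts[1];print(np.degrees(np.arctan2(L[1],L[0])))
M=[px2w(c,u/s,v/s,.008) for u,v in [(586,15),(645,0),(702,98),(664,152)]]
print(np.round(M,4))
E
```

```text
[ 0.42147293 -0.33265534  0.008     ] -99.01823395931945 0.05895367571590101 0.02897257607632421
-98.50616354595424
[[ 0.5663 -0.205   0.008 ]
 [ 0.5986 -0.2028  0.008 ]
 [ 0.6312 -0.2578  0.008 ]
 [ 0.6097 -0.2844  0.008 ]]
```

Emit:
jog_arm(
  rows=[
    {"x":-0.4,"y":0.23,"z":-0.6,"yaw":0.06},
    {"x":0,"y":0,"z":-0.8,"yaw":0},
    {"x":0,"y":0,"z":-0.6,"yaw":0},
    {"x":0,"y":0,"z":-0.3,"yaw":0},
    {"x":0,"y":0,"z":0,"yaw":0},
  ],
)

```text
time_s: 3.38
position: [0.4174, -0.3315, 0.0174]
orientation: [-3.138, 0.008, -0.149]
force: [1.4, -0.4, 0.4]
opening: 0.0515
```

Emit:
jog_arm(
  rows=[
    {"x":0.08,"y":-0.02,"z":-0.04,"yaw":0},
    {"x":0,"y":0,"z":0,"yaw":0},
  ],
)

```text
time_s: 3.62
position: [0.4228, -0.3338, 0.0176]
orientation: [-3.141, 0.006, -0.148]
force: [-0.2, -0.6, -0.4]
opening: 0.0512
```

Emit:
jog_arm(
  rows=[
    {"x":0,"y":0,"z":0,"yaw":0},
    {"x":0,"y":0,"z":0,"yaw":0},
    {"x":0,"y":0,"z":0,"yaw":0},
    {"x":0,"y":0,"z":0,"yaw":0},
  ],
  hand=0.9,
  grip_force=30,
)

```text
time_s: 4.12
position: [0.4236, -0.3348, 0.0194]
orientation: [3.141, 0.004, -0.148]
force: [-0.3, 0.5, 0.3]
opening: 0.029
```

Emit:
jog_arm(
  rows=[
    {"x":0,"y":0,"z":1,"yaw":0},
    {"x":0,"y":0.5,"z":0.8,"yaw":0.5},
    {"x":0,"y":0.95,"z":0.2,"yaw":1},
    {"x":0,"y":0.95,"z":0,"yaw":1},
    {"x":0,"y":0.95,"z":0,"yaw":1},
    {"x":0,"y":0.95,"z":0,"yaw":1},
    {"x":0,"y":0.95,"z":0,"yaw":1},
    {"x":0,"y":0.95,"z":0,"yaw":1},
  ],
)

```text
time_s: 5.12
position: [0.422, -0.0183, 0.1223]
orientation: [3.138, 0.004, 1.015]
force: [0.4, -0.4, -0.0]
opening: 0.0285
```

Emit:
jog_arm(
  rows=[
    {"x":0,"y":0.95,"z":0,"yaw":1},
    {"x":0,"y":0.95,"z":0,"yaw":1},
    {"x":0,"y":0.95,"z":0,"yaw":1},
    {"x":0,"y":0.95,"z":0,"yaw":0.5},
    {"x":0,"y":0.8,"z":0,"yaw":0},
  ],
)

```text
time_s: 5.75
position: [0.4209, 0.2199, 0.1229]
orientation: [3.135, 0.004, 1.65]
force: [0.2, -0.2, -0.7]
opening: 0.0287
```

Emit:
jog_arm(
  rows=[
    {"x":0.6,"y":0.2,"z":-0.2,"yaw":-0.24},
    {"x":0.7,"y":0,"z":-0.3,"yaw":0},
    {"x":0,"y":0,"z":0,"yaw":0},
    {"x":0,"y":0,"z":0,"yaw":0},
  ],
)

```text
time_s: 6.25
position: [0.4861, 0.2338, 0.0969]
orientation: [3.136, 0.004, 1.613]
force: [1.1, 0.4, -0.8]
opening: 0.0282
```

Run:
```python
from h import *
wlook("w4");
```

```text
pose [0.4861 0.2338 0.0969] yaw deg 92.39 t 6.25
```

View pics/w4v.png

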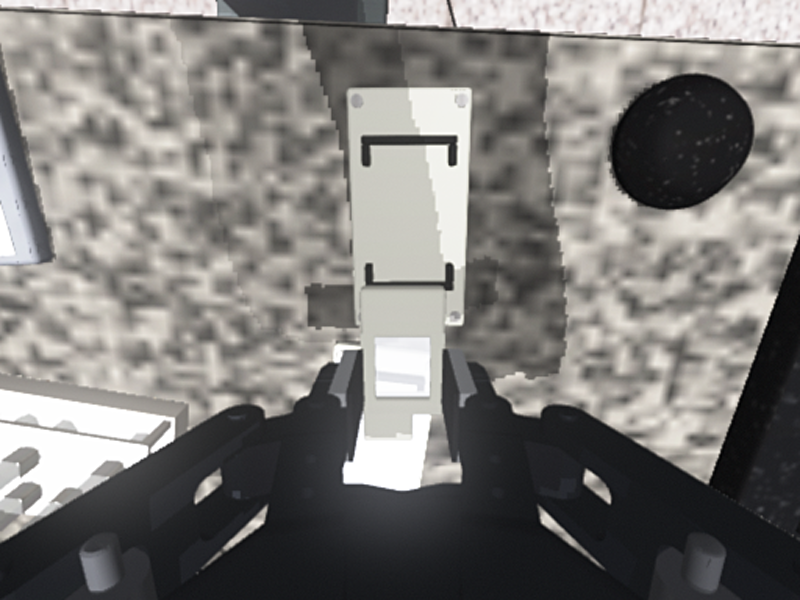

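Run:
```python
from h import *
c=wcam("w4"); s=1.5625
f=lambda z,*p: np.array([px2w(c,u/s,v/s,z) for u,v in p])
b=f(.008,(347,88),(471,90),(465,326)); C=(b[0]+b[2])/2; print("base",C,np.linalg.norm(b[1]-b[0]),np.linalg.norm(b[1]-b[2]),np.degrees(np.arctan2(*(b[2]-b[1])[1::-1])))
l=f(.015,(361,136),(458,136),(366,166),(452,166),(370,263),(450,263)); print(l.round(4),l[2:].mean(0))
for zt in (.082,.086,.09):
  q=f(zt,(361,287),(446,290),(365,438)); print(zt,q.round(4).tolist(),"w",np.linalg.norm(q[1]-q[0]),"l",np.linalg.norm(q[2]-q[0]),"C",(q[1]+q[2])/2,np.degrees(np.arctan2(*(q[2]-q[0])[1::-1])))
```

```text
base [0.43437309 0.23521834 0.008     ] 0.05856841183694492 0.11777446661626326 3.3740439377018094
[[0.398  0.2101 0.015 ]
 [0.3961 0.2557 0.015 ]
 [0.4114 0.2127 0.015 ]
 [0.4096 0.2538 0.015 ]
 [0.4583 0.2157 0.015 ]
 [0.4566 0.2563 0.015 ]] [0.43396093 0.2346517  0.015     ]
0.082 [[0.4544, 0.2176, 0.082], [0.4541, 0.2475, 0.082], [0.515, 0.2201, 0.082]] w 0.029931697150648005 l 0.06069899700604994 C [0.48456971 0.23381235 0.082     ] 2.408407533820148
0.086 [[0.4534, 0.2179, 0.086], [0.4532, 0.247, 0.086], [0.5123, 0.2204, 0.086]] w 0.02909219893841683 l 0.05899656432358838 C [0.4827233  0.23373034 0.086     ] 2.4084075338201854
0.09 [[0.4524, 0.2183, 0.09], [0.4522, 0.2466, 0.09], [0.5096, 0.2207, 0.09]] w 0.028252700726185628 l 0.057294131641126865 C [0.48087689 0.23364833 0.09      ] 2.408407533820167
```

Emit:
jog_arm(
  rows=[
    {"x":-0.9,"y":0,"z":-0.3,"yaw":0.05},
    {"x":0,"y":0,"z":-0.6,"yaw":0},
    {"x":0,"y":0,"z":-0.1,"yaw":0},
    {"x":0,"y":0,"z":0,"yaw":0},
  ],
)

```text
time_s: 6.8
position: [0.4395, 0.2336, 0.0489]
orientation: [3.131, 0.003, 1.621]
force: [-0.9, -0.2, -0.1]
opening: 0.0284
```

Emit:
jog_arm(
  rows=[
    {"x":-0.05,"y":0.03,"z":-0.15,"yaw":0},
    {"x":0,"y":0,"z":-0.1,"yaw":0},
    {"x":0,"y":0,"z":0,"yaw":0},
  ],
)

```text
time_s: 7.18
position: [0.4385, 0.2355, 0.0379]
orientation: [3.128, 0.002, 1.621]
force: [-0.2, 0.5, -0.5]
opening: 0.0283
```

Emit:
jog_arm(
  rows=[
    {"x":-0.03,"y":0,"z":-0.12,"yaw":0},
    {"x":0,"y":0,"z":-0.08,"yaw":0},
    {"x":0,"y":0,"z":0,"yaw":0},
  ],
)

```text
time_s: 7.55
position: [0.4371, 0.2354, 0.0273]
orientation: [3.128, 0.002, 1.621]
force: [0.4, 0.1, -0.9]
opening: 0.0286
```

Emit:
jog_arm(
  rows=[
    {"x":0,"y":0,"z":0,"yaw":0},
    {"x":0,"y":0,"z":0,"yaw":0},
    {"x":0,"y":0,"z":0.3,"yaw":0},
    {"x":0,"y":0,"z":0.9,"yaw":0},
    {"x":0,"y":-0.5,"z":0.7,"yaw":0.4},
    {"x":0,"y":-0.98,"z":0,"yaw":0.7},
    {"x":0,"y":-0.98,"z":0,"yaw":0.7},
    {"x":0,"y":-0.98,"z":0,"yaw":0.7},
  ],
  hand=0.4,
)

```text
time_s: 8.55
position: [0.4379, 0.0612, 0.1327]
orientation: [3.122, 0.007, 2.077]
force: [0.6, -1.0, -0.7]
opening: 0.0511
```

Emit:
jog_arm(
  rows=[
    {"x":0,"y":-0.98,"z":0,"yaw":0.7},
    {"x":0,"y":-0.98,"z":0,"yaw":0.7},
    {"x":0,"y":-0.98,"z":0,"yaw":0.7},
    {"x":0,"y":-0.6,"z":0,"yaw":0.2},
    {"x":0,"y":0,"z":0,"yaw":0},
    {"x":0,"y":0,"z":0,"yaw":0},
  ],
)

```text
time_s: 9.3
position: [0.4386, -0.1251, 0.1409]
orientation: [3.119, 0.016, 2.488]
force: [0.2, 0.3, -0.6]
opening: 0.0516
```

Run:
```python
from h import *
c,im=wlook("w5"); print(w2px(c,(.4394,-.1728,.008))*1.5625)
```

```text
pose [ 0.4386 -0.1251  0.1409] yaw deg 142.55 t 9.3
[357.26739334 230.45487976]
```

View pics/w5v.png

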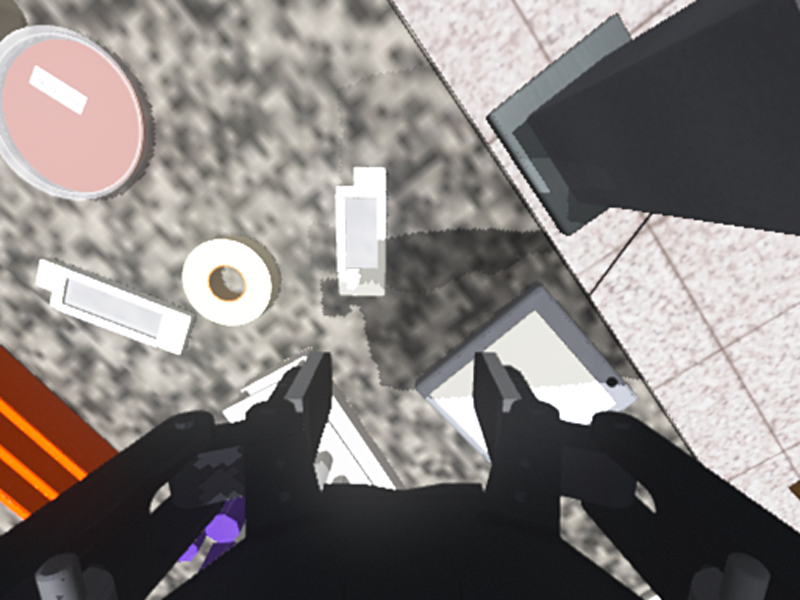

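Run:
```python
from h import *
c=wcam("w5"); s=1.5625
f=lambda z,*p: np.array([px2w(c,u/s,v/s,z) for u,v in p])
def rep(n,a,b,d): # a,b along long full edge; d diag opposite of a (beside b)
    q=f(.008,a,b,d); print(n,"C",((q[0]+q[2])/2).round(4),"len",np.linalg.norm(q[1]-q[0]).round(4),"w",np.linalg.norm(q[2]-q[1]).round(4),"dir to notch",np.degrees(np.arctan2(*(q[0]-q[1])[1::-1])).round(1))
rep("mid",(385,168),(384,295),(340,296))
rep("long",(37,286),(180,354),(192,318))
q=f(.012,(420,385),(540,288)); print(q)
```

```text
mid C [ 0.439  -0.1691  0.008 ] len 0.0783 w 0.0286 dir to notch -128.5
long C [ 0.5957 -0.233   0.008 ] len 0.0988 w 0.0286 dir to notch -66.1
[[ 0.47066558 -0.06609234  0.012     ]
 [ 0.36975656 -0.07510477  0.012     ]]
```

Emit:
jog_arm(
  rows=[
    {"x":0,"y":-0.9,"z":-0.5,"yaw":-0.1},
    {"x":0,"y":0,"z":-0.9,"yaw":0},
    {"x":0,"y":0,"z":-0.6,"yaw":0},
    {"x":0,"y":0,"z":-0.3,"yaw":0},
    {"x":0,"y":0,"z":0,"yaw":0},
  ],
)

```text
time_s: 9.98
position: [0.4407, -0.1671, 0.0256]
orientation: [3.118, 0.021, 2.477]
force: [0.2, 0.1, 0.2]
opening: 0.0512
```

Emit:
jog_arm(
  rows=[
    {"x":-0.03,"y":-0.05,"z":-0.13,"yaw":-0.03},
    {"x":0,"y":0,"z":-0.03,"yaw":0},
    {"x":0,"y":0,"z":0,"yaw":0},
  ],
)

```text
time_s: 10.35
position: [0.4409, -0.1704, 0.0201]
orientation: [3.118, 0.025, 2.472]
force: [-0.3, 0.1, 0.2]
opening: 0.051
```

Emit:
jog_arm(
  rows=[
    {"x":0,"y":0,"z":0,"yaw":0},
    {"x":0,"y":0,"z":0,"yaw":0},
    {"x":0,"y":0,"z":0,"yaw":0},
    {"x":0,"y":0,"z":0,"yaw":0},
  ],
  hand=0.9,
)

```text
time_s: 10.85
position: [0.4418, -0.171, 0.0246]
orientation: [3.118, 0.027, 2.473]
force: [-7.2, 5.8, 17.8]
opening: 0.0135
```

Emit:
jog_arm(
  rows=[
    {"x":0,"y":0,"z":0,"yaw":0},
    {"x":0,"y":0,"z":0,"yaw":0},
    {"x":0,"y":0,"z":0.4,"yaw":0},
    {"x":0.15,"y":0.2,"z":0.8,"yaw":0},
    {"x":0.35,"y":0.5,"z":0.7,"yaw":0},
    {"x":0,"y":0,"z":0,"yaw":0},
  ],
  hand=0.4,
)

```text
time_s: 11.6
position: [0.4667, -0.1349, 0.1212]
orientation: [3.118, 0.026, 2.471]
force: [-0.3, -0.6, -0.7]
opening: 0.0512
```

Run:
```python
from h import *
c,im=wlook("w6"); print(w2px(c,(.439,-.17,.008))*1.5625)
```

```text
pose [ 0.4667 -0.1349  0.1212] yaw deg 141.58 t 11.6
[406.68442187 221.77514959]
```

View pics/w6v.png

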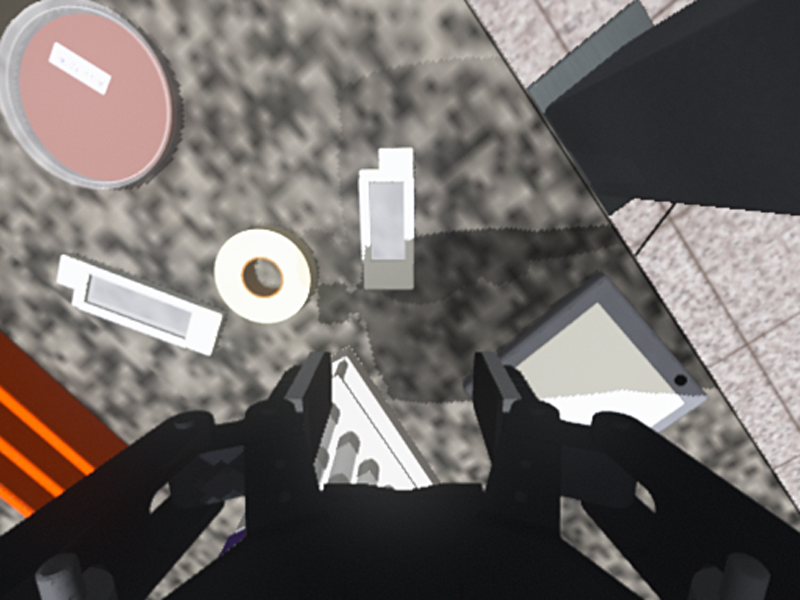

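Run:
```python
from h import *
c=wcam("w6"); s=1.5625
f=lambda z,*p: np.array([px2w(c,u/s,v/s,z) for u,v in p])
def rep(n,a,b,d):
    q=f(.008,a,b,d); print(n,"C",((q[0]+q[2])/2).round(4),"len",np.linalg.norm(q[1]-q[0]).round(4),"w",np.linalg.norm(q[2]-q[1]).round(4),"dir to notch",np.degrees(np.arctan2(*(q[0]-q[1])[1::-1])).round(1))
rep("mid",(413,148),(413,289),(364,289))
rep("long",(58,283),(211,355),(222,320))
st=robot.get_state();M=R.from_euler('xyz',st["orientation"]).as_matrix();print(M.round(3))
# tip midpoints relative
print("tip when TCP there:",M@[0,0,.014])
im=robot.read_camera("top");cv2.imwrite("pics/top2.png",im)
c=cam("top");u,v=w2px(c,(.439,-.17,.008)); print(u,v)
```

```text
mid C [ 0.4477 -0.1767  0.008 ] len 0.0789 w 0.0292 dir to notch -127.9
long C [ 0.5962 -0.2325  0.008 ] len 0.099 w 0.0255 dir to notch -66.3
[[-0.783  0.621  0.033]
 [ 0.622  0.783  0.004]
 [-0.023  0.023 -0.999]]
tip when TCP there: [ 4.56802650e-04  5.24461498e-05 -1.39924473e-02]
292.1956896060252 229.41075354044676
```

Emit:
jog_arm(
  rows=[
    {"x":-0.38,"y":-0.8,"z":-0.5,"yaw":0.05},
    {"x":0,"y":0,"z":-0.9,"yaw":0},
    {"x":0,"y":0,"z":-0.4,"yaw":0},
    {"x":0,"y":0,"z":0,"yaw":0},
  ],
)

```text
time_s: 12.2
position: [0.4409, -0.1762, 0.0205]
orientation: [3.119, 0.015, 2.477]
force: [-0.4, -0.1, 1.1]
opening: 0.0513
```

Emit:
jog_arm(
  rows=[
    {"x":0.13,"y":0,"z":0,"yaw":0},
    {"x":0,"y":0,"z":-0.15,"yaw":0},
    {"x":0,"y":0,"z":0,"yaw":0},
  ],
)

```text
time_s: 12.58
position: [0.4482, -0.1769, 0.0136]
orientation: [3.119, 0.016, 2.476]
force: [-0.4, -0.6, 0.1]
opening: 0.0514
```

Emit:
jog_arm(
  rows=[
    {"x":0,"y":0,"z":-0.02,"yaw":0},
    {"x":0,"y":0,"z":0,"yaw":0},
    {"x":0,"y":0,"z":0,"yaw":0},
    {"x":0,"y":0,"z":0,"yaw":0},
  ],
  hand=0.9,
)

```text
time_s: 13.08
position: [0.4492, -0.1773, 0.0146]
orientation: [3.119, 0.018, 2.477]
force: [-0.5, 0.3, -0.2]
opening: 0.0291
```

Emit:
jog_arm(
  rows=[
    {"x":0,"y":0,"z":0.7,"yaw":0},
    {"x":0,"y":0.1,"z":0.95,"yaw":0},
    {"x":0,"y":0.6,"z":0.7,"yaw":-0.4},
    {"x":0,"y":0.9,"z":0.3,"yaw":-0.8},
    {"x":0,"y":0.98,"z":0.1,"yaw":-0.8},
    {"x":0.1,"y":0.98,"z":0,"yaw":-0.8},
    {"x":0.1,"y":0.98,"z":0,"yaw":-0.8},
    {"x":0.1,"y":0.98,"z":0,"yaw":-0.8},
  ],
)

```text
time_s: 14.08
position: [0.4629, 0.1048, 0.1563]
orientation: [3.114, 0.018, 1.678]
force: [0.6, -0.0, 0.1]
opening: 0.029
```

Emit:
jog_arm(
  rows=[
    {"x":0.2,"y":0.98,"z":0,"yaw":-0.8},
    {"x":0.2,"y":0.98,"z":0,"yaw":-0.5},
    {"x":0.2,"y":0.6,"z":0,"yaw":0},
    {"x":0.2,"y":0.3,"z":0,"yaw":0},
    {"x":0,"y":0,"z":0,"yaw":0},
  ],
)

```text
time_s: 14.7
position: [0.5024, 0.2565, 0.1552]
orientation: [3.114, 0.018, 1.447]
force: [-0.9, -0.6, -0.5]
opening: 0.029
```

Emit:
jog_arm(
  rows=[
    {"x":0.3,"y":-0.66,"z":0.1,"yaw":0.22},
    {"x":0,"y":0,"z":0,"yaw":0},
    {"x":0,"y":0,"z":0,"yaw":0},
  ],
)

```text
time_s: 15.08
position: [0.5164, 0.2216, 0.1597]
orientation: [3.116, 0.018, 1.486]
force: [-0.2, 0.3, -0.2]
opening: 0.0289
```

Run:
```python
from h import *
c,im=wlook("w7"); print(w2px(c,(.5677,.2205,.015))*1.5625,w2px(c,(.434,.2345,.015))*1.5625)
```

```text
pose [0.5164 0.2216 0.1597] yaw deg 85.13 t 15.075
[410.77940178 354.10013317] [416.50372143 152.14342858]
```

View pics/w7v.png

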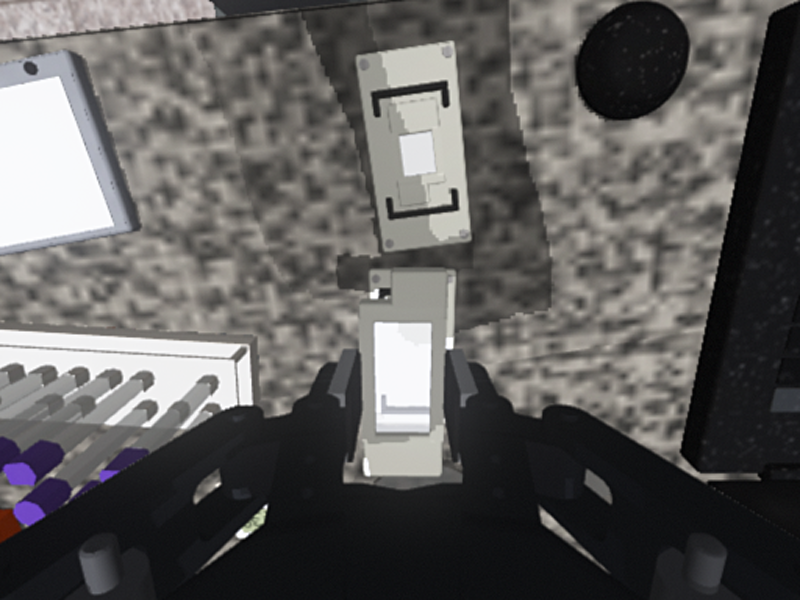

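```bash
python3 - <<'E'
from h import *
c=wcam("w7"); s=1.5625
f=lambda z,*p: np.array([px2w(c,u/s,v/s,z) for u,v in p])
b=f(.008,(370,270),(456,270)); print(b, np.linalg.norm(b[1]-b[0]), "ctr",b.mean(0)+.06*np.array([np.cos(-.085),np.sin(-.085),0]))
for zt in (.149,.153):
  q=f(zt,(447,268),(441,475),(364,475)); print(zt,"C",(q[0]+q[2])/2,np.linalg.norm(q[0]-q[1]),np.linalg.norm(q[1]-q[2]),np.degrees(np.arctan2(*(q[1]-q[0])[1::-1])))
E
python3 - <<'E'
import sys; sys.path.insert(0,'.')
from h import *
im=cv2.imread("pics/top2.png"); c=cam("top")
for P in [(.5677,.2205,.008),(.434,.2345,.008)]: print(w2px(c,P))
a=im[175:205,150:182]; g=cv2.cvtColor(a,cv2.COLOR_BGR2GRAY); m=(g>200).astype(np.uint8)
n,l,s,ct=cv2.connectedComponentsWithStats(m); print(s,ct+[150,175])
E
```

```text
[[0.50662008 0.19742425 0.008     ]
 [0.51131335 0.25574046 0.008     ]] 0.058504754636731764 ctr [0.5687501  0.22148849 0.008     ]
0.149 C [0.51788391 0.22094958 0.149     ] 0.08263813155374089 0.030186285494421358 -4.687305811791434
0.153 C [0.51581412 0.22119381 0.153     ] 0.08022693776725132 0.02930551795221218 -4.687305811791426
[166.22672161 189.93196134]
[161.64079009 233.06859829]
[[  0   0  32  30 406]
 [  6   0  22  30 554]] [[164.14039409 189.41133005]
 [166.49638989 189.56498195]]
```

Emit:
jog_arm(
  rows=[
    {"x":0.5,"y":0,"z":-0.5,"yaw":0},
    {"x":0.5,"y":0,"z":-0.6,"yaw":0},
    {"x":0,"y":0,"z":-0.8,"yaw":0},
    {"x":0,"y":0,"z":-0.2,"yaw":0},
    {"x":0,"y":0,"z":0,"yaw":0},
  ],
)

```text
time_s: 15.75
position: [0.5669, 0.2233, 0.0541]
orientation: [3.113, 0.018, 1.487]
force: [1.1, 0.4, -0.0]
opening: 0.029
```

Emit:
jog_arm(
  rows=[
    {"x":0.03,"y":-0.03,"z":-0.3,"yaw":0},
    {"x":0,"y":0,"z":-0.13,"yaw":0},
    {"x":0,"y":0,"z":0,"yaw":0},
  ],
)

```text
time_s: 16.12
position: [0.5701, 0.2222, 0.0346]
orientation: [3.109, 0.016, 1.487]
force: [-0.2, -0.5, 0.2]
opening: 0.0293
```

Emit:
jog_arm(
  rows=[
    {"x":-0.03,"y":-0.02,"z":-0.15,"yaw":0},
    {"x":0,"y":0,"z":-0.07,"yaw":0},
    {"x":0,"y":0,"z":0,"yaw":0},
  ],
)

```text
time_s: 16.5
position: [0.5689, 0.2212, 0.0237]
orientation: [3.108, 0.016, 1.487]
force: [-0.8, 1.2, -0.2]
opening: 0.0292
```

Emit:
jog_arm(
  rows=[
    {"x":0,"y":0,"z":0,"yaw":0},
    {"x":0,"y":0,"z":0,"yaw":0},
    {"x":0,"y":0,"z":0.3,"yaw":0},
    {"x":0,"y":0,"z":0.9,"yaw":0},
    {"x":0,"y":0,"z":0.98,"yaw":0},
    {"x":0,"y":0,"z":0.8,"yaw":0},
    {"x":0,"y":0,"z":0,"yaw":0},
  ],
  hand=0.4,
)

```text
time_s: 17.38
position: [0.5687, 0.2213, 0.1828]
orientation: [3.104, 0.015, 1.487]
force: [0.7, -0.2, -0.6]
opening: 0.0515
```

Run:
```python
from h import *
wlook("w8")
```

```text
pose [0.5687 0.2213 0.1828] yaw deg 85.2 t 17.375
```

Emit:
jog_arm(
  rows=[
    {"x":0,"y":-0.6,"z":0.6,"yaw":-0.6},
    {"x":0,"y":-0.98,"z":0.3,"yaw":-0.7},
    {"x":0,"y":-0.98,"z":0,"yaw":-0.7},
    {"x":0,"y":-0.98,"z":0,"yaw":-0.7},
    {"x":0,"y":-0.98,"z":0,"yaw":-0.7},
    {"x":0,"y":-0.98,"z":0,"yaw":-0.7},
    {"x":0,"y":-0.98,"z":0,"yaw":-0.7},
    {"x":0,"y":-0.98,"z":0,"yaw":-0.7},
  ],
)

```text
time_s: 18.42
position: [0.5624, -0.1592, 0.2197]
orientation: [3.117, 0.02, 0.503]
force: [0.8, 0.7, 0.2]
opening: 0.0511
```

Emit:
jog_arm(
  rows=[
    {"x":0.4,"y":-0.8,"z":-0.3,"yaw":0},
    {"x":0.5,"y":-0.8,"z":-0.6,"yaw":0},
    {"x":0.3,"y":-0.6,"z":-0.6,"yaw":0},
    {"x":0,"y":0,"z":0,"yaw":0},
    {"x":0,"y":0,"z":0,"yaw":0},
  ],
)

```text
time_s: 19.05
position: [0.6206, -0.275, 0.1376]
orientation: [3.123, 0.023, 0.496]
force: [0.1, -0.2, 0.8]
opening: 0.0511
```

Run:
```python
from h import *
c,im=wlook("w9"); print(w2px(c,(.5965,-.233,.008)))
a=cv2.resize(im[60:320,130:390],None,fx=2,fy=2,interpolation=cv2.INTER_CUBIC)
w8=cv2.imread("pics/w8.png")[180:320,190:330]; b=cv2.resize(w8,(260,260),interpolation=cv2.INTER_CUBIC)
t=np.zeros((520,260,3),np.uint8); t[:260]=b
cv2.imwrite("pics/m1.png",np.hstack([a,t]))
```

```text
pose [ 0.6206 -0.275   0.1376] yaw deg 28.42 t 19.05
[259.74748183 135.96956906]
```

View pics/m1.png

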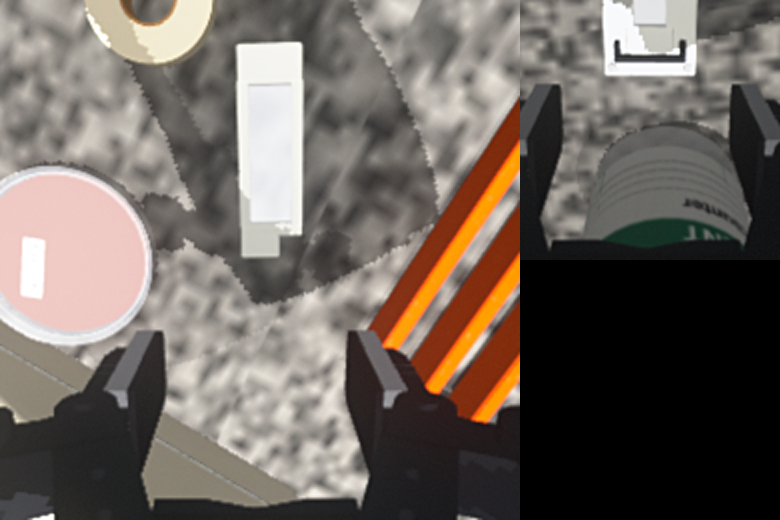

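Run:
```python
from h import *
c=wcam("w9")
q=np.array([px2w(c,130+u/2,60+v/2,.008) for u,v in [(237,45),(242,257),(301,42)]])
C=(q[1]+q[2])/2; L=q[1]-q[0]; l=L/np.linalg.norm(L); a=np.degrees(np.arctan2(L[1],L[0]))
print("C",C,"dir",a,np.linalg.norm(L),np.linalg.norm(q[2]-q[0]))
l=l[:2]
print("grasp 25mm to notch:",C[:2]+.025*l,"yaw",a+90)
# pad from top view
im=cv2.imread("pics/top2.png"); ct=cam("top")
g=cv2.cvtColor(im,cv2.COLOR_BGR2GRAY)[212:262,215:270]; m=(g>175).astype(np.uint8)
cs,_=cv2.findContours(m,0,2); k=max(cs,key=cv2.contourArea); r=cv2.minAreaRect(k); bx=cv2.boxPoints(r)+[215,212]
B=np.array([px2w(ct,u,v,.012) for u,v in bx]); print(B.round(4),B.mean(0),[np.linalg.norm(B[i]-B[i-1]).round(4) for i in range(4)])
```

```text
C [ 0.60158812 -0.23214023  0.008     ] dir -60.60649238712973 0.09833447509249497 0.028549352192450455
grasp 25mm to notch: [ 0.61385824 -0.25392197] yaw 29.393507612870273
[[ 0.4655  0.0402  0.012 ]
 [ 0.4753 -0.056   0.012 ]
 [ 0.3732 -0.0665  0.012 ]
 [ 0.3636  0.0291  0.012 ]] [ 0.41937273 -0.01327757  0.012     ] [np.float64(0.1025), np.float64(0.0967), np.float64(0.1026), np.float64(0.0961)]
```

Emit:
jog_arm(
  rows=[
    {"x":-0.13,"y":0.42,"z":-0.6,"yaw":0.1},
    {"x":0,"y":0,"z":-0.9,"yaw":0},
    {"x":0,"y":0,"z":-0.5,"yaw":0},
    {"x":0,"y":0,"z":0,"yaw":0},
    {"x":0,"y":0,"z":0,"yaw":0},
  ],
)

```text
time_s: 19.73
position: [0.6161, -0.2503, 0.0431]
orientation: [3.114, 0.018, 0.519]
force: [0.3, 0.1, -0.1]
opening: 0.0508
```

Emit:
jog_arm(
  rows=[
    {"x":-0.04,"y":-0.07,"z":-0.4,"yaw":0},
    {"x":0,"y":0,"z":-0.2,"yaw":0},
    {"x":0,"y":0,"z":0,"yaw":0},
  ],
)

```text
time_s: 20.1
position: [0.6152, -0.2549, 0.0139]
orientation: [3.111, 0.016, 0.519]
force: [0.5, 0.3, -0.4]
opening: 0.051
```

Emit:
jog_arm(
  rows=[
    {"x":0,"y":0,"z":0,"yaw":0},
    {"x":0,"y":0,"z":0,"yaw":0},
    {"x":0,"y":0,"z":0,"yaw":0},
    {"x":0,"y":0,"z":0,"yaw":0},
  ],
  hand=0.9,
  grip_force=30,
)

```text
time_s: 20.6
position: [0.6158, -0.2553, 0.0149]
orientation: [3.11, 0.016, 0.519]
force: [0.7, -0.9, -0.6]
opening: 0.0293
```

Emit:
jog_arm(
  rows=[
    {"x":0,"y":0,"z":0.8,"yaw":0},
    {"x":-0.3,"y":0.15,"z":0.7,"yaw":-0.4},
    {"x":-0.85,"y":0.43,"z":0,"yaw":-0.7},
    {"x":-0.85,"y":0.43,"z":0,"yaw":-0.7},
    {"x":-0.85,"y":0.43,"z":0,"yaw":-0.6},
    {"x":-0.6,"y":0.3,"z":0,"yaw":0},
    {"x":0,"y":0,"z":0,"yaw":0},
    {"x":0,"y":0,"z":0,"yaw":0},
  ],
)

```text
time_s: 21.6
position: [0.4391, -0.1666, 0.0924]
orientation: [3.108, 0.013, 0.085]
force: [-0.5, 0.3, -0.2]
opening: 0.029
```

Run:
```python
from h import *
c,im=wlook("w10"); cv2.imwrite("pics/s10.png",robot.read_camera("scene"))
# slide extent in wrist frame: project expected far end corners (z top = TCP-.007)
st=robot.get_state(); M=R.from_euler('xyz',st["orientation"]).as_matrix(); p=st["position"]
for t in (0,10,20,30,45):
    t=np.radians(t); L=.075; 
    P=p+M@[0.,-L*np.cos(t),.007+L*np.sin(t)]; print(np.degrees(t),w2px(c,P))
```

```text
pose [ 0.4391 -0.1666  0.0924] yaw deg 4.88 t 21.6
0.0 [258.2550547   99.42024065]
10.0 [258.15849842 103.45932604]
20.0 [258.07447185 110.87254433]
29.999999999999996 [258.00232977 120.67523826]
45.0 [257.91409607 138.3593992 ]
```

Run:
```python
import cv2,numpy as np
g=cv2.cvtColor(cv2.imread("pics/w10.png"),cv2.COLOR_BGR2GRAY).astype(int)
print("col mean rows 80-150:",[(v,int(g[v,245:271].mean()),int(g[v,245:271].std())) for v in range(80,150,2)])
for v in (110,120,130,140): print(v,g[v,215:300:2].tolist())
```

```text
col mean rows 80-150: [(80, 81, 11), (82, 78, 12), (84, 74, 12), (86, 68, 11), (88, 64, 12), (90, 61, 11), (92, 64, 8), (94, 67, 5), (96, 110, 1), (98, 192, 2), (100, 203, 0), (102, 202, 1), (104, 201, 0), (106, 202, 0), (108, 201, 0), (110, 200, 0), (112, 200, 0), (114, 200, 0), (116, 200, 0), (118, 200, 0), (120, 199, 0), (122, 199, 0), (124, 199, 1), (126, 198, 0), (128, 198, 0), (130, 198, 0), (132, 195, 1), (134, 145, 1), (136, 194, 4), (138, 193, 3), (140, 193, 2), (142, 192, 1), (144, 194, 2), (146, 194, 3), (148, 195, 3)]
110 [90, 90, 79, 71, 61, 52, 144, 197, 198, 198, 199, 198, 199, 201, 200, 200, 199, 200, 200, 200, 201, 201, 201, 201, 201, 202, 202, 202, 202, 201, 201, 203, 203, 203, 203, 204, 190, 92, 65, 56, 49, 48, 51]
120 [75, 76, 71, 70, 62, 54, 103, 195, 198, 197, 198, 198, 198, 197, 199, 197, 198, 199, 199, 199, 199, 199, 200, 199, 201, 199, 200, 200, 200, 199, 199, 200, 201, 201, 202, 202, 184, 69, 57, 55, 55, 67, 76]
130 [86, 85, 83, 81, 81, 80, 107, 181, 196, 197, 196, 197, 196, 197, 197, 197, 197, 198, 197, 197, 199, 200, 199, 198, 199, 199, 198, 200, 199, 199, 198, 198, 199, 199, 199, 198, 173, 65, 65, 62, 62, 59, 59]
140 [92, 92, 92, 91, 84, 75, 143, 199, 198, 198, 197, 173, 191, 189, 191, 192, 195, 196, 196, 194, 189, 189, 190, 192, 192, 193, 194, 198, 196, 197, 198, 194, 201, 200, 199, 200, 198, 86, 86, 86, 85, 85, 82]
```

Emit:
jog_arm(
  rows=[
    {"x":0,"y":0,"z":-0.7,"yaw":0.05},
    {"x":0,"y":0,"z":-0.6,"yaw":0},
    {"x":0,"y":0,"z":-0.2,"yaw":0},
    {"x":0,"y":0,"z":0,"yaw":0},
    {"x":0,"y":0,"z":0,"yaw":0},
  ],
)

```text
time_s: 22.32
position: [0.4423, -0.1688, 0.0174]
orientation: [3.106, 0.011, 0.094]
force: [1.0, 0.3, -0.1]
opening: 0.0288
```

Emit:
jog_arm(
  rows=[
    {"x":-0.04,"y":0.2,"z":-0.03,"yaw":0},
    {"x":0,"y":0.15,"z":0,"yaw":0},
    {"x":0,"y":0,"z":0,"yaw":0},
    {"x":0,"y":0,"z":0,"yaw":0},
  ],
)

```text
time_s: 22.82
position: [0.4415, -0.1505, 0.018]
orientation: [3.104, 0.008, 0.095]
force: [-0.6, -0.5, 0.3]
opening: 0.0289
```

Emit:
jog_arm(
  rows=[
    {"x":0,"y":0.06,"z":0,"yaw":0},
    {"x":0,"y":0.06,"z":0,"yaw":0},
  ],
  grip_force=20,
)

```text
time_s: 23.08
position: [0.4418, -0.1462, 0.0187]
orientation: [3.1, 0.008, 0.094]
force: [-2.9, -14.8, 0.2]
opening: 0.0287
```

Emit:
jog_arm(
  rows=[
    {"x":0,"y":-0.08,"z":0,"yaw":0},
    {"x":0,"y":0,"z":-0.08,"yaw":0},
    {"x":0,"y":0,"z":-0.02,"yaw":0},
    {"x":0,"y":0,"z":0,"yaw":0},
  ],
)

```text
time_s: 23.58
position: [0.442, -0.1503, 0.0142]
orientation: [3.1, 0.008, 0.094]
force: [-0.7, -0.4, 2.4]
opening: 0.0289
```

Emit:
jog_arm(
  rows=[
    {"x":0,"y":0.09,"z":0,"yaw":0},
    {"x":0,"y":0.02,"z":0.1,"yaw":0},
    {"x":0,"y":0.02,"z":0.12,"yaw":0},
    {"x":0,"y":0.02,"z":0.12,"yaw":0},
  ],
)

```text
time_s: 24.08
position: [0.4421, -0.1446, 0.0309]
orientation: [3.095, 0.009, 0.092]
force: [1.2, -5.0, -1.8]
opening: 0.0288
```

```bash
cat > tilt.py <<'E'
from h import *
import sys
n=sys.argv[1]; c,im=wlook(n); cv2.imwrite(f"pics/s{n}.png",robot.read_camera("scene")); cv2.imwrite(f"pics/t{n}.png",robot.read_camera("top"))
st=robot.get_state(); M=R.from_euler('xyz',st["orientation"]).as_matrix(); p=st["position"]; print("F",st["force"].round(1))
for t in (0,10,20,30,40,45,50):
    t=np.radians(t); L=.076; P=p+M@[0.,-L*np.cos(t)+.004*np.sin(t),.011-.004*np.cos(t)+L*np.sin(t)]; print(round(np.degrees(t)),w2px(c,P).round(1), "w px",round(.03*267/(-(c[1].T@(P-c[2]))[2]),1))
g=cv2.cvtColor(im,cv2.COLOR_BGR2GRAY).astype(int)
print([(v,int(g[v,245:271].mean()),int(g[v,245:271].std())) for v in range(60,250,4)])
for v in (110,130,150,170,190): print(v,g[v,215:300:3].tolist())
E
python3 tilt.py a1
```

```text
pose [ 0.4421 -0.1446  0.0309] yaw deg 5.25 t 24.075
F [-0.4 -4.3 -0.8]
0 [258.8  97.1] w px 62.9
10 [258.7 102.9] w px 56.9
20 [258.6 111.7] w px 51.9
30 [258.5 122.5] w px 47.7
40 [258.4 134.8] w px 44.3
45 [258.4 141.3] w px 42.8
50 [258.4 148. ] w px 41.5
[(60, 201, 0), (64, 201, 0), (68, 201, 0), (72, 201, 0), (76, 202, 0), (80, 103, 1), (84, 106, 0), (88, 107, 0), (92, 107, 0), (96, 91, 2), (100, 181, 0), (104, 206, 0), (108, 205, 0), (112, 205, 0), (116, 205, 0), (120, 204, 0), (124, 204, 1), (128, 203, 0), (132, 203, 1), (136, 165, 1), (140, 198, 1), (144, 199, 2), (148, 199, 1), (152, 196, 1), (156, 194, 2), (160, 191, 2), (164, 189, 2), (168, 187, 1), (172, 187, 1), (176, 188, 1), (180, 190, 2), (184, 191, 1), (188, 192, 1), (192, 193, 2), (196, 195, 3), (200, 196, 3), (204, 196, 1), (208, 195, 2), (212, 193, 3), (216, 192, 4), (220, 193, 5), (224, 192, 3), (228, 192, 3), (232, 196, 3), (236, 199, 2), (240, 199, 1), (244, 197, 3), (248, 202, 2)]
110 [64, 60, 63, 68, 99, 203, 203, 204, 204, 205, 204, 204, 205, 206, 206, 206, 206, 206, 207, 207, 207, 208, 207, 208, 162, 86, 86, 85, 82]
130 [75, 89, 75, 63, 55, 194, 200, 200, 201, 202, 202, 203, 203, 203, 204, 204, 204, 205, 204, 205, 204, 205, 204, 204, 108, 63, 53, 51, 47]
150 [55, 61, 63, 78, 96, 204, 203, 204, 202, 198, 199, 199, 200, 201, 201, 199, 196, 196, 196, 199, 203, 205, 205, 205, 138, 78, 68, 56, 47]
170 [63, 68, 72, 76, 74, 205, 202, 203, 187, 192, 190, 187, 189, 189, 190, 189, 186, 184, 185, 183, 189, 203, 203, 204, 67, 61, 58, 56, 55]
190 [54, 51, 51, 49, 52, 155, 152, 153, 163, 192, 189, 190, 193, 196, 195, 192, 192, 194, 194, 197, 190, 202, 201, 204, 88, 87, 86, 84, 84]
```

Emit:
jog_arm(
  rows=[
    {"x":0,"y":-0.1,"z":0,"yaw":0},
    {"x":0,"y":0,"z":-0.15,"yaw":0},
    {"x":0,"y":0,"z":-0.03,"yaw":0},
    {"x":0,"y":0,"z":0,"yaw":0},
  ],
)

```text
time_s: 24.72
position: [0.4413, -0.1479, 0.0198]
orientation: [3.099, 0.01, 0.093]
force: [-0.4, -0.9, 0.6]
opening: 0.0289
```

Emit:
jog_arm(
  rows=[
    {"x":0,"y":0.1,"z":-0.02,"yaw":0},
    {"x":0,"y":0.1,"z":0.05,"yaw":0},
    {"x":0,"y":0.1,"z":0.1,"yaw":0},
    {"x":0,"y":0.1,"z":0.1,"yaw":0},
  ],
)

```text
time_s: 25.22
position: [0.4435, -0.1386, 0.0354]
orientation: [3.073, 0.01, 0.086]
force: [-2.0, -10.4, -1.1]
opening: 0.0292
```

```bash
python3 tilt.py a2
```

```text
pose [ 0.4435 -0.1386  0.0354] yaw deg 4.95 t 25.225
F [-0.9 -8.7  0.7]
0 [259.3  96.7] w px 62.9
10 [259.1 102.5] w px 57.0
20 [259.  111.3] w px 51.9
30 [258.9 122.2] w px 47.8
40 [258.8 134.5] w px 44.3
45 [258.8 141. ] w px 42.8
50 [258.7 147.7] w px 41.5
[(60, 201, 0), (64, 200, 0), (68, 200, 0), (72, 200, 0), (76, 200, 0), (80, 200, 0), (84, 200, 0), (88, 202, 0), (92, 104, 1), (96, 106, 0), (100, 106, 0), (104, 107, 0), (108, 84, 1), (112, 191, 2), (116, 203, 0), (120, 203, 0), (124, 204, 0), (128, 205, 0), (132, 205, 0), (136, 205, 0), (140, 206, 0), (144, 135, 4), (148, 198, 1), (152, 199, 1), (156, 199, 2), (160, 196, 1), (164, 193, 2), (168, 191, 2), (172, 188, 1), (176, 186, 2), (180, 187, 1), (184, 188, 2), (188, 190, 2), (192, 191, 1), (196, 193, 2), (200, 195, 2), (204, 197, 3), (208, 196, 1), (212, 195, 2), (216, 194, 3), (220, 194, 4), (224, 194, 5), (228, 193, 3), (232, 193, 3), (236, 196, 2), (240, 200, 2), (244, 199, 1), (248, 201, 8)]
110 [63, 64, 64, 66, 63, 62, 65, 65, 67, 69, 69, 72, 72, 74, 74, 75, 75, 80, 85, 86, 86, 88, 85, 59, 64, 63, 61, 58, 58]
130 [55, 50, 50, 48, 47, 199, 203, 203, 203, 204, 205, 205, 204, 204, 205, 205, 205, 205, 205, 206, 206, 205, 205, 83, 75, 69, 65, 62, 60]
150 [67, 69, 70, 72, 86, 208, 205, 205, 202, 200, 200, 201, 201, 200, 200, 198, 197, 198, 201, 202, 181, 207, 208, 148, 65, 61, 57, 50, 49]
170 [58, 63, 67, 68, 72, 162, 159, 160, 199, 190, 188, 190, 193, 194, 190, 188, 187, 188, 190, 189, 175, 208, 208, 153, 62, 57, 55, 63, 71]
190 [62, 57, 52, 55, 56, 162, 158, 158, 182, 190, 188, 190, 191, 192, 192, 194, 192, 190, 190, 193, 156, 178, 194, 161, 87, 89, 87, 86, 81]
```

```bash
cat > fit.py <<'E'
from h import *
import sys
def fit(n):
    c=wcam(n); K,M,t0,_=c; im=cv2.imread(f"pics/{n}.png"); g=cv2.cvtColor(im,cv2.COLOR_BGR2GRAY).astype(float)
    g=cv2.GaussianBlur(g,(1,5),0)
    def edge(v,cen,s):
        r=g[v]; u=cen
        # outer transition: last bright going outwards within 45 px
        for k in range(15,45):
            a,b=r[cen+s*k],r[cen+s*(k+1)]
            if a>=120>b and r[cen+s*(k+3)]<120: return cen+s*(k+(a-120)/(a-b))
    # find end row
    col=g[:,245:271].mean(1); v0=next(v for v in range(140,60,-1) if col[v]<115)  # scan outward from glass
    rows=[];
    for v in range(v0+3,v0+70):
        a,b=edge(v,257,-1),edge(v,257,1)
        if a and b and 35<b-a<70: rows.append((v,a,b))
    A=np.array(rows); w=A[:,2]-A[:,1]; f=K[0,0]
    p=np.polyfit(A[:,0],w,1); r=w-np.polyval(p,A[:,0]); k=abs(r)<1.2; p=np.polyfit(A[k,0],w[k],1)
    P=[]
    for v in (v0+.5,v0+40):
        d=.0295*f/np.polyval(p,v); u=A[k,1:].mean(); pc=np.array([(u-K[0,2])/f*d,(v-K[1,2])/f*d,d])*[1,-1,-1]; P.append(t0+M@pc)
    D=P[1]-P[0]; print(n,"rows",k.sum(),"v0",v0,"w_end",np.polyval(p,v0).round(2),"end",P[0].round(4),"tilt deg (world, notch up +)",np.degrees(np.arctan2(D[2],np.hypot(D[0],D[1]))).round(1),"end dist from TCP",np.linalg.norm(P[0]-np.load(n+".npy")[:3]).round(4))
for n in sys.argv[1:]: fit(n)
E
python3 fit.py w10 a1 a2
```

```text
w10 rows 67 v0 95 w_end 62.5 end [ 0.4322 -0.0905  0.0842] tilt deg (world, notch up +) 10.7 end dist from TCP 0.0769
a1 rows 67 v0 98 w_end 60.25 end [ 0.4347 -0.0698  0.0172] tilt deg (world, notch up +) 14.0 end dist from TCP 0.0763
a2 rows 67 v0 110 w_end 55.5 end [ 0.4362 -0.0702  0.0103] tilt deg (world, notch up +) 21.9 end dist from TCP 0.0732
```

Emit:
jog_arm(
  rows=[
    {"x":0,"y":0.1,"z":0.08,"yaw":0},
    {"x":0,"y":0.1,"z":0.1,"yaw":0},
    {"x":0,"y":0.1,"z":0.1,"yaw":0},
    {"x":0,"y":0.1,"z":0.1,"yaw":0},
  ],
)

```text
time_s: 25.88
position: [0.4447, -0.1232, 0.0575]
orientation: [3.059, 0.01, 0.083]
force: [-2.1, -4.4, -0.8]
opening: 0.0291
```

```bash
python3 tilt.py a3 | head -2; python3 fit.py a3
```

```text
pose [ 0.4447 -0.1232  0.0575] yaw deg 4.77 t 25.875
F [-0.8 -5.7  1.3]
a3 rows 67 v0 133 w_end 47.67 end [ 0.4386 -0.0697  0.012 ] tilt deg (world, notch up +) 35.5 end dist from TCP 0.0704
```

Emit:
jog_arm(
  rows=[
    {"x":0,"y":0.07,"z":0.07,"yaw":0},
    {"x":0,"y":0.08,"z":0.08,"yaw":0},
  ],
)

```text
time_s: 26.28
position: [0.4449, -0.116, 0.0649]
orientation: [3.059, 0.009, 0.083]
force: [-0.4, -3.3, -0.2]
opening: 0.0286
```

```bash
python3 tilt.py a4 | head -2; python3 fit.py a4
```

```text
pose [ 0.4449 -0.116   0.0649] yaw deg 4.77 t 26.275
F [-1.1 -2.9  0.7]
a4 rows 65 v0 140 w_end 44.56 end [ 0.4389 -0.0685  0.0094] tilt deg (world, notch up +) 44.2 end dist from TCP 0.0733
```

Emit:
jog_arm(
  rows=[
    {"x":0,"y":-0.1,"z":0.3,"yaw":0},
    {"x":0,"y":0,"z":0.7,"yaw":0},
    {"x":-0.15,"y":0.6,"z":0.1,"yaw":0},
    {"x":-0.2,"y":0.7,"z":0,"yaw":0},
    {"x":-0.15,"y":0.5,"z":0,"yaw":0},
    {"x":0,"y":0,"z":0,"yaw":0},
    {"x":0,"y":0,"z":0,"yaw":0},
  ],
)

```text
time_s: 27.3
position: [0.4201, -0.0281, 0.1259]
orientation: [3.065, 0.005, 0.084]
force: [0.5, -0.8, -0.5]
opening: 0.0288
```

```bash
python3 tilt.py b1 | head -2; python3 fit.py b1
python3 - <<'E'
from h import *
c=cam("scene"); st=robot.get_state(); u,v=w2px(c,st["position"]).astype(int); print(u,v)
im=cv2.imread("pics/sb1.png"); a=cv2.resize(im[v-45:v+45,u-45:u+45],(540,540),interpolation=cv2.INTER_CUBIC)
w=cv2.imread("pics/b1.png")[60:330,130:390]; w=cv2.resize(w,(260,270))
t=cv2.imread("pics/tb1.png")[150:260,145:250]; t=cv2.resize(t,(260,270))
cv2.imwrite("pics/m2.png",np.hstack([a,np.vstack([w,t])]))
E
```

```text
pose [ 0.4201 -0.0281  0.1259] yaw deg 4.81 t 27.3
F [ 0.7 -1.3 -0.5]
217 191Traceback (most recent call last):
  File "fit.py", line 24, in <module>
    for n in sys.argv[1:]: fit(n)
                           ~~~^^^
  File "fit.py", line 18, in fit
    A=np.array(rows); w=A[:,2]-A[:,1]; f=K[0,0]
                        ~^^^^^
IndexError: too many indices for array: array is 1-dimensional, but 2 were indexed
```

View pics/m2.png

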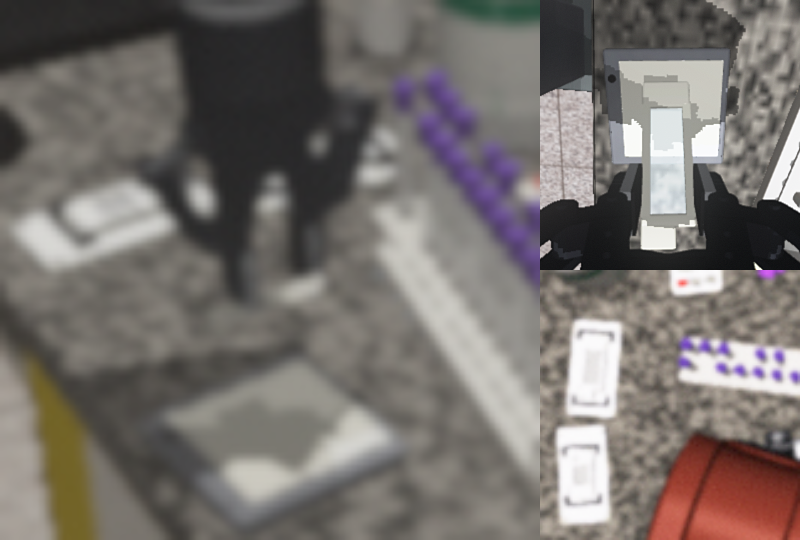

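Run:
```python
from h import *
from scipy.optimize import least_squares
g=cv2.cvtColor(cv2.imread("pics/b1.png"),cv2.COLOR_BGR2GRAY).astype(int)
for nm,(a,b) in dict(mid=(252,262),right=(270,276)).items():
    r=g[:,a:b].mean(1); print(nm,[(v,int(r[v]),int(r[v+2]-r[v-2])) for v in range(125,320) if abs(r[v+2]-r[v-2])>18])
c=wcam("b1"); p=np.load("b1.npy"); M=R.from_euler('xyz',p[3:]).as_matrix()
def row(s,t,h): # s along toward low end, top surface
    return w2px(c,p[:3]+M@[0,-s*np.cos(t)-.004*np.sin(t)*0+.004*(-np.sin(t))*-1*0, h])[1]
def row(s,t,h=.011):
    low=np.array([-np.cos(t),np.sin(t)]); nrm=np.array([-np.sin(t),-np.cos(t)])  # (tool y, tool z); top surface faces up and toward low side
    q=s*low+.004*nrm; return w2px(c,p[:3]+M@[0,q[0],h+q[1]])[1]
for h in (.008,.011,.014):
    S=least_squares(lambda x:[row(x[0],x[1],h)-141,row(x[0]-.089,x[1],h)-280],[.063,.7])
    L,t=S.x; print(h,"L",L,"t tool",np.degrees(t),"world",np.degrees(t)+np.degrees(np.pi-p[3]),S.cost)
    print("slide centre",p[:3]+M@[0,-(L-.05)*np.cos(t),h+(L-.05)*np.sin(t)])
```

```text
mid [(134, 196, -32), (135, 182, -43), (136, 166, -44), (137, 155, -28), (141, 142, 33), (142, 168, 36), (143, 186, 45), (144, 188, 19), (164, 194, -27), (165, 194, -56), (167, 135, 18), (168, 181, 59), (169, 213, 92), (170, 222, 46), (209, 235, 20), (210, 239, 20), (215, 250, -20), (216, 237, -20), (217, 228, -21), (224, 217, -18), (271, 228, -36), (272, 230, -89), (273, 187, -89), (274, 135, -78), (275, 139, -33), (276, 151, 19), (286, 150, 74), (287, 170, 84), (288, 232, 86), (289, 238, 66), (307, 245, -70), (308, 252, -158), (309, 168, -154), (310, 81, -151), (311, 91, -105), (312, 100, -46), (313, 63, -57), (314, 35, -67), (315, 34, -29)]
right [(139, 200, -23), (140, 199, -21), (165, 192, -23), (169, 197, 22), (177, 199, -20), (271, 220, -55), (272, 221, -90), (273, 162, -75), (274, 127, -68), (276, 152, 26), (282, 154, 67), (283, 158, 94), (284, 223, 77), (285, 250, 23), (286, 231, -59), (287, 182, -88), (288, 164, -72), (289, 162, -25), (291, 156, -18), (292, 152, -25), (293, 143, -33), (294, 134, -38), (295, 123, -32), (296, 113, -22), (304, 129, 19), (305, 133, 21), (306, 139, 25), (307, 146, 29), (309, 163, -80), (310, 130, -122), (311, 65, -131), (312, 32, -97), (313, 32, -32)]
0.008 L 0.06790687045265764 t tool 43.58464494511842 world 47.964766318472385 1.6155871338926322e-27
slide centre [ 0.4190173  -0.01680948  0.10463348]
0.011 L 0.06641576810883969 t tool 42.196675831781924 world 46.57679720513589 0.0
slide centre [ 0.41908808 -0.01774226  0.10301957]
0.014 L 0.06493639024605527 t tool 40.69973981266667 world 45.079861186020636 2.948446519354054e-26
slide centre [ 0.41916129 -0.01870564  0.10137473]
```

Run:
```python
from h import *
from scipy.optimize import least_squares
def run(n,rows):
    c=wcam(n); p=np.load(n+".npy"); M=R.from_euler('xyz',p[3:]).as_matrix()
    def row(s,t,h=.011):
        q=s*np.array([-np.cos(t),np.sin(t)])+.004*np.array([-np.sin(t),-np.cos(t)]); return w2px(c,p[:3]+M@[0,q[0],h+q[1]])[1]
    f=lambda x:np.array([row(x[0],x[1])-rows[0],row(x[0]-x[2],x[1])-rows[1],row(x[0]-.1+x[2],x[1])-rows[2]]+([row(x[0]-.089,x[1])-rows[3]] if rows[3] else []))
    S=least_squares(f,[.065,.6,.02]); L,t,e=S.x; print(n,rows,"L",L.round(4),"e",e.round(4),"world tilt",(np.degrees(t)+np.degrees(np.pi-p[3])).round(1),"res",S.fun.round(1),"centre",(p[:3]+M@[0,-(L-.05)*np.cos(t),.011+(L-.05)*np.sin(t)]).round(4))
for r in ([141,167,273,287],[141,167,273,280],[141,167,273,None]): run("b1",r)
```

```text
b1 [141, 167, 273, 287] L 0.0632 e 0.0184 world tilt 42.6 res [ 0.3 -0.5 -0.4  0.5] centre [ 0.4192 -0.0193  0.106 ]
b1 [141, 167, 273, 280] L 0.0651 e 0.0167 world tilt 47.1 res [ 2.1 -2.9 -1.9  2.5] centre [ 0.4192 -0.0187  0.1039]
b1 [141, 167, 273, None] L 0.0628 e 0.0187 world tilt 41.6 res [-0. -0.  0.] centre [ 0.4192 -0.0195  0.1064]
```

Emit:
jog_arm(
  rows=[
    {"x":0,"y":0.07,"z":0,"yaw":0},
    {"x":0,"y":0,"z":0,"yaw":0},
    {"x":0,"y":0,"z":0,"yaw":0},
    {"x":0,"y":0,"z":0,"yaw":0},
  ],
)

```text
time_s: 27.95
position: [0.4199, -0.0255, 0.1252]
orientation: [3.066, 0.006, 0.081]
force: [0.1, 0.3, -0.3]
opening: 0.029
```

Run:
```python
from h import *
st=robot.get_state(); print(st["position"],abs(st["dq"]).max(),st["opening"]); print(robot.finish_job())
```

```text
[ 0.41985764 -0.02551347  0.1251978 ] 0.0017638760082930149 0.029015707966011713
the job is handed in; nothing more can be done
None
```

The short and middle slides are lying flat in their matching holder rows and released. The long slide was handed in held still above the light pad at about 28 s, with its notched end up.

- **Tilt method:** the arm can only turn about the vertical. I gripped the long slide near its notched end, pushed the plain end against the side of the light pad and lifted, so the slide turned within the fingers. It also slipped about 12 mm along the pads while turning.
- **First two slides:** the first grasp of the middle slide missed and pushed it about 11 mm. I looked again, re-gripped it lower and placed it. The last top picture shows both slides inside their brackets.
- **Final hold:** the grip reads 29 mm and joint speeds were near zero at hand-in. The slide centre is about 93 mm above the pad and within about 4 mm of the estimated pad middle.
- **Tilt checks disagree slightly:** different fits gave about 42° to 48°, with the best-fitting ones near 42–43° and the contact geometry near 47°.
- **Not checked:** I did not re-check the bystanders. I saw no contact with them.

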